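# True up the mitre jig's fence with a square and hold it

## Robot

A 6-joint arm with a two-finger parallel gripper is mounted at the origin on a cart in front of the work surface, level with it; the furniture and walls round the work are solid. World frame = base frame: x ahead of the robot, y to its left, z up, the work surface at z = 0. Lengths are in m, angles in degrees, forces in N, time in s.
With the tool pointing down it reaches from about 0.4 to 0.825 m from the base axis. Payload 7 kg.
Tool frame: the origin (TCP) lies midway between the tips of the shut fingers; the grasp point (between the pads) lies r.grip_depth behind it (r.grip_depth is the distance from the TCP to the grasp point, in m); z points along the fingers, y is the line along which they close (so a half turn about z gives the same grasp; the last joint's range is limited). The gripper opens to 88 mm and grips with 3 to 60 N. Pads are 19 mm wide; open, the fingers measure 130 mm over their backs; the gripper's body (78 mm by 193 mm) begins 47 mm behind the grasp point.
Start: joints at [-51.732, 20.546, 0.682, 0, -70.136, -16.507], TCP at [0.25, -0.627, 0.227] pointing down, gripper open.
Joint ranges: [-176.03, 176.03], [-82.01, 121.73], [-58.28, 71.71], [-173.87, 95.51], [-174.79, -0.11], [-173.66, 173.66]. Speed limits (degrees/s): [136.94, 136.94, 172.46, 180, 180, 180].

## Interface

Orientations are given as [roll, pitch, yaw] about the fixed x, y, z axes, in that order (R = Rz(yaw) Ry(pitch) Rx(roll)).
In Python, from plant import r gives the robot as it stands.
- The arm moves only by the shell command python3 drive.py [OPENING] [FORCE], which reads ROWS from standard input. ROWS is a JSON list that holds a single list of rows (three levels of brackets), with 1 to 12 rows, each of 6 numbers: dx, dy, dz in shares of 0.8 m (1.0 is 0.8 m), then a rotation vector rx, ry, rz in fractions of the full range, 1 being 180 degrees; each row is the pose to reach, as a shift and turn from the pose commanded when the command began, along the tool's axes at that moment; what a row does not reach only later rows make up. A row lasts 1/12 s, in which the tool goes at most 0.0417 m and 7.16 degrees, less where a joint would pass 70% of its speed; a pose out of reach is approached as far as the arm can. OPENING is the finger opening in m, set as the command begins (- or left out keeps the last). The fingers move at their own pace and stop on an object; FORCE is the grip in N (left out, the last holds). Time passes only in rows, so rows that do not move let the fingers close. It prints the time, the measured TCP pose, the force, the opening and the grip force at its end. Shift and turn numbers lie between -1 and 1, and a call with a number outside is refused. Input that does not fit is refused with a message, and nothing moves.
- r.get_state(): the state, without advancing time (a new reading comes with each control period).
- r.capture(name): name is "scene" or "top" or "wrist"; returns a dict with "frame" (384x512x3 uint8, red, green, blue), "z_map" (384x512 float32, m along the optical axis (not along the pixel's ray), 0 where there is no reading), "fx", "fy", "cx", "cy" (pixels), "D" ([k1, k2, p1, p2, k3] as OpenCV has them; the pictures are not rectified), "cam_to_world" (4x4, takes a point from camera to world coordinates). Camera axes: x right, y down, z forward; pixel columns grow to the right and rows downward; lengths in m; the calibration is good to about 2 mm. A picture is of the moment at which its call begins.
- r.close_job(): hands the job in; it is judged then, once.
The state is a dict: "time_s": time; "joints": joint angles; "qd": joint speeds; "joint_torque": joint torques, N m; "tcp_pos": TCP position; "eef_rot": TCP orientation; "contact_force": force on the tool from outside, world axes, zero at the start; "moment": the same for the moment, N m; "gripper_width": finger opening in m; "gripper_force": force on a finger pad.
Only numpy, scipy, OpenCV 4.12 (cv2) and the standard library are available. Lean on these libraries where they do the work, as an engineer would, in place of code of your own. Each camera call takes 0.05 s, during which the arm holds its last target. There are 200 camera calls.

## Task

The swing fence of the little mitre jig was left on one of its mitre stops: turn the black knob on top of the blue fence until it clicks into the square stop (the long white mark), then let go of it. Then pick up the red L-shaped square, lay it flat on the jig's plate in the corner between the dark fixed fence and the blue swing fence, and press it gently into the corner until its outer edges touch both fences. Finish still gripping the square and pressing it against both fences, so that the fence screws can be tightened; leave everything else on the bench where it is.

Things in the scene. Friction and masses are not known exactly. Their poses are not given: they have to be found in the camera images.
- mitre_jig: Mitre jig fixed to the bench, grey plate 160 x 234 mm, top face 10 mm above the bench; it may stand turned. Origin on the bench; in its frame the plate spans x -62 to 98, y -132 to 102 mm. z is up. Its dark steel fixed fence: along its y from -68 to 98 mm, 18 mm wide, 9 mm high above the plate, working face at x = +75 mm looking to -x.
- jig_corner (a point): The corner, on the plate's top face: where the working faces of the fixed fence and of the swing fence (when square) meet; axes parallel to the jig's. The square belongs on the -x, +y side of it. The blue swing fence is a bar 26 mm wide, 9 mm high above the plate, reaching 75 mm from its pivot to -x and 25 mm to +x when square.
- swing_fence (a joint): Angle of the blue swing fence: 0 = square to the fixed fence (long white mark on the plate), grows anticlockwise seen from above. Sprung click stops at 0, 0.524 and 1.047 (yellow marks), about 0.2 Nm to get from one to the next; between stops it falls into the nearest when let go; in a stop it gives a little under load. Travel -0.085 to 1.135. Starts at a mitre stop (0.524 or 1.047).
- knob_grip (a point): Point to grip the knob that is fixed on the swing fence, on the pivot axis, 44 mm above the bench. The knob is a black bar 43 mm long with round ends, 13 mm wide, from 26 to 51 mm above the bench, lying along the fence; the point's x axis runs along the bar and turns with it, pointing along the jig's x when square. The pivot lies 30 mm in -x and 13 mm in -y of the corner.
- square: Loose red L-shaped aluminium square, 28 mm tall, about 0.26 kg, on the bench. Origin at its outer corner on the underside (the corner's tip is nipped off by 4 mm). One leg runs 100 mm along its -x, the other 100 mm along its +y, both 22 mm wide, with two 10 mm through-holes each; the outer faces are x = 0 and y = 0. When seated its origin is at the corner and its axes are parallel to the jig's.
- square_grip (a point): A good place to grip the square: middle of the +y leg's width, 42 mm from the outer corner, 20 mm above the underside (of 28 mm). Close the fingers along the square's x, with the fingertips 11 to 14 mm above the underside, so that in the corner they pass over the 9 mm fence. Sliding the held square on the plate takes about 1 N.
- hex_key: Black hex key, 32 x 96 x 6 mm, bystander; origin under its centre.
- screwdriver: Yellow-handled screwdriver, 24 x 174 x 22 mm, bystander; origin under its centre.
- tape_roll: Roll of buff tape, diameter 85, 24 mm high, bystander; origin under its centre.
- open_spanner: Open-ended spanner, 28 x 164 x 9 mm, bystander; origin under its centre.

How it is judged:
By the outcome, as a careful person would: the job done as asked, in the order asked, and still so for the second after the job is handed in, while the arm keeps its last pose, push and grip.
It also fails if it takes over 66 s, if anything falls off the work surface, if the arm or the gripper's body presses on something with over 40 N, if the wrist force passes 120 N, or if a joint passes its speed limit or range.

## Working session

There is one attempt and no reset: what is moved stays moved. The work goes in short steps, Python scripts to look and compute and a shell command to move; the robot and the scene stay as the last step left them, time stands still between calls to the robot, and variables do not carry over. Pictures are saved under pics/ and viewed, at most 10 in all, crops included, and the job is handed in when it is done.

```bash
ls; mkdir -p pics; python3 - <<'E'
from plant import r
import numpy as np,cv2
for n in ["scene","top"]:
    c=r.capture(n); np.savez(f"{n}0.npz",**c); cv2.imwrite(f"pics/{n}0.png",cv2.resize(c["frame"][:,:,::-1],(800,600)))
    print(n,c["cam_to_world"].round(3).tolist(),c["fx"],c["D"])
print(r.get_state(),r.grip_depth)
E
```

```text
drive.py
pics
plant.py
scene [[-0.856, -0.307, 0.416, 0.205], [-0.517, 0.51, -0.688, 0.645], [-0.001, -0.804, -0.595, 0.573], [0.0, 0.0, 0.0, 1.0]] 366.9939290367533 [0.00818957 0.         0.         0.         0.        ]
top [[0.018, -0.997, 0.07, 0.482], [-1.0, -0.018, 0.005, 0.059], [-0.003, -0.07, -0.998, 1.031], [0.0, 0.0, 0.0, 1.0]] 349.6766241953241 [-0.09740466  0.          0.          0.          0.        ]
{'time_s': 0.1, 'joints': array([-5.17321807e+01,  2.05858251e+01,  6.40270259e-01, -1.90482198e-02,
       -7.01357175e+01, -1.65075083e+01]), 'qd': array([-0.05701683, -0.02931591,  0.22038697, -0.01982947, -0.03620039,
       -0.11861949]), 'joint_torque': array([-7.64376691e-04, -5.84163415e+01,  2.93753064e+01,  7.01565340e+00,
        1.01463767e-02, -8.30884323e-05]), 'tcp_pos': array([ 0.25007072, -0.62650491,  0.22573872]), 'eef_rot': array([ 1.79916989e+02, -5.92545799e-03, -1.58246170e+02]), 'contact_force': array([ 0.44918985,  1.05618602, -0.11554094]), 'moment': array([ 0.01073096, -0.02093139, -0.03370328]), 'gripper_force': 0.0, 'gripper_width': 0.08769773141298931} 0.0188
```

View pics/top0.png

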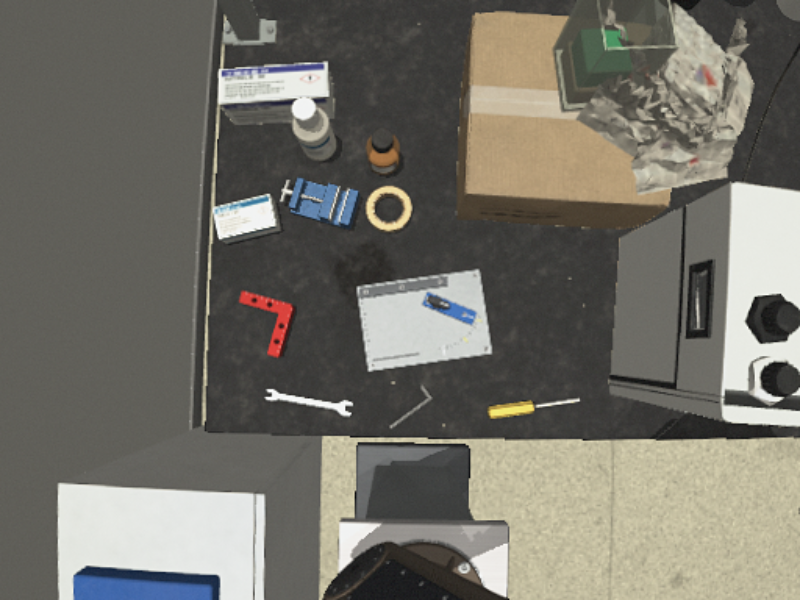

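View pics/scene0.png

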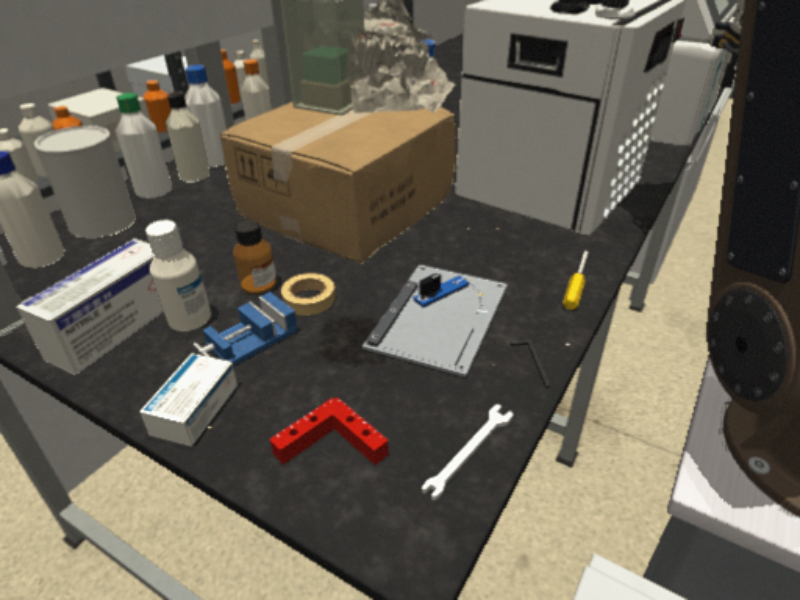

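Top view shows the red square with its outer corner at (293,305) and legs to the left and down. The jig plate spans (358,285) to (490,355), with its fixed fence on the far side. The knob is at (435,299), and the blue fence points right and down, probably at the 60° stop. The scene view agrees and shows nothing tall near the jig or the square.

```bash
cat > h.py <<'E'
import numpy as np,cv2
from scipy.optimize import least_squares
def pts(c,uv,z=None):
    """pixels (N,2) -> world; by depth, or by plane height z"""
    uv=np.asarray(uv,float).reshape(-1,2)
    K=np.array([[c["fx"],0,c["cx"]],[0,c["fy"],c["cy"]],[0,0,1]],float)
    n=cv2.undistortPoints(uv[:,None],K,np.asarray(c["D"],float))[:,0]
    T=c["cam_to_world"]; d=np.c_[n,np.ones(len(n))]@T[:3,:3].T
    if z is None: s=c["z_map"][uv[:,1].astype(int),uv[:,0].astype(int)]
    else: s=(z-T[2,3])/d[:,2]
    return T[:3,3]+d*np.asarray(s)[:,None]
def cloud(c):
    v,u=np.mgrid[:c["z_map"].shape[0],:c["z_map"].shape[1]]
    return pts(c,np.c_[u.ravel(),v.ravel()]).reshape(*u.shape,3)
def hsv(c): return cv2.cvtColor(c["frame"],cv2.COLOR_RGB2HSV)
def biggest(m):
    cs,_=cv2.findContours(m.astype(np.uint8),cv2.RETR_EXTERNAL,cv2.CHAIN_APPROX_NONE)
    return max(cs,key=cv2.contourArea)[:,0]
def fit(P,poly,x0):
    """pose (x,y,yaw) of polygon (m) whose outline passes through P (N,2)"""
    poly=(np.array(poly)*1000).astype(np.float32)
    def f(q):
        c,s=np.cos(q[2]),np.sin(q[2]); L=((P-q[:2])@np.array([[c,-s],[s,c]])*1000).astype(np.float32)
        return [cv2.pointPolygonTest(poly,(float(a),float(b)),True) for a,b in L]
    o=least_squares(f,x0,loss="soft_l1",diff_step=1e-3,x_scale=[.01,.01,.1])
    return o.x,np.sqrt(np.mean(np.square(o.fun)))
LSQ=[(-.004,0),(-.1,0),(-.1,.022),(-.022,.022),(-.022,.1),(0,.1),(0,.004)]
PLATE=[(-.062,-.132),(.098,-.132),(.098,.102),(-.062,.102)]
def red(h): return ((h[...,0]<8)|(h[...,0]>172))&(h[...,1]>150)&(h[...,2]>60)
def blue(h): return (abs(h[...,0].astype(int)-108)<12)&(h[...,1]>130)&(h[...,2]>60)
E
python3 - <<'E'
from h import *
c=dict(np.load("top0.npz")); h=hsv(c); W=cloud(c)
m=red(h)&(W[...,2]<.1)&(W[...,2]>-.02); b=biggest(m); 
print("red z",np.percentile(W[m][:,2],[5,50,95]))
print("square",fit(pts(c,b,.028)[:,:2],LSQ,[W[m][:,0].max()-.02,W[m][:,1].min(),-.3]))
m=(h[...,1]<40)&(h[...,2]>130); m[:170]=0;m[240:]=0;m[:,:220]=0;m[:,325:]=0
m=cv2.morphologyEx(m.astype(np.uint8),cv2.MORPH_OPEN,np.ones((3,3)))
b=biggest(m); hull=cv2.convexHull(b)[:,0]; mm=np.zeros_like(m); cv2.fillPoly(mm,[hull],1); b=biggest(mm)
P=pts(c,b,.01)[:,:2]; print("jig",fit(P,PLATE,[*(P.mean(0)-[.018,-.015]),.14]),P.mean(0))
m=blue(h)&(W[...,2]<.1); m[:,:265]=0; m[:175]=0;m[225:]=0; b=biggest(m); print("blue",cv2.minAreaRect((pts(c,b,.019)[:,:2]*1000).astype(np.float32)))
E
```

```text
red z [0.00258581 0.02791675 0.0313313 ]
square (array([ 0.5518284 ,  0.24956866, -0.24848187]), np.float64(2.1796252815700368))
jig (array([0.50905384, 0.01956532, 0.16313194]), np.float64(5.4922518585834395)) [0.52534619 0.00371719]
blue ((546.3934936523438, -52.33490753173828), (66.80422973632812, 23.27935791015625), 69.17150115966797)
```

```bash
cat > go.py <<'E'
import sys,numpy as np
from plant import r
from scipy.spatial.transform import Rotation as R
def delta(p,yaw):
    s=r.get_state(); A=R.from_euler("xyz",s["eef_rot"],degrees=True); B=R.from_euler("xyz",[180,0,yaw],degrees=True)
    return A.inv().apply(np.array(p)-s["tcp_pos"]).round(4).tolist(),(A.inv()*B).as_rotvec(degrees=True).round(2).tolist()
if __name__=="__main__":
    a=[float(x) for x in sys.argv[1:]]; print(*delta(a[:3],a[3]))
E
python3 go.py 0.28 -0.36 0.30 -130; python3 go.py 0.53 -0.03 0.30 -110
python3 - <<'E'
from h import *
from plant import r
c=dict(np.load("top0.npz")); W=cloud(c).reshape(-1,3)
Q=W[(W[:,2]>.05)&(W[:,1]<-.2)&(W[:,0]>.2)]
for y in np.arange(-.6,-.2,.05):
    q=Q[abs(Q[:,1]-y)<.025]
    if len(q): print(y.round(2),q[:,0].min().round(3),np.percentile(q[:,2],[5,95]).round(2))
c=r.capture("wrist"); s=r.get_state()
from scipy.spatial.transform import Rotation as R
A=R.from_euler("xyz",s["eef_rot"],degrees=True).as_matrix(); T=c["cam_to_world"]
print("cam in tool",(A.T@(T[:3,3]-s["tcp_pos"])).round(3),(A.T@T[:3,:3]).round(2).tolist())
E
```

```text
[-0.1266, 0.2365, -0.0739] [0.08, 0.01, -28.25]
[-0.4811, 0.4504, -0.0737] [0.08, 0.03, -48.25]
-0.6 0.997 [0.19 0.21]
-0.55 0.229 [0.23 0.23]
-0.5 0.38 [0.27 0.34]
-0.45 0.38 [0.23 0.38]
-0.4 0.388 [0.22 0.42]
-0.35 0.392 [0.09 0.38]
-0.3 0.709 [0.15 0.39]
-0.25 0.712 [0.15 0.38]
cam in tool [ 0.067 -0.001 -0.159] [[0.0, -0.97, -0.25], [1.0, 0.0, 0.0], [-0.0, -0.25, 0.97]]
```

Units first: shifts go in shares of 0.8 m and turns go in shares of 180 degrees. So 0.359 m / 0.8 = 0.4488, -0.305 m / 0.8 = -0.3813.

```bash
echo '[[[-0.02,0.045,-0.0125,0,0,0],[-0.04,0.09,-0.025,0,0,0],[-0.06,0.135,-0.025,0,0,0],[-0.08,0.18,-0.025,0,0,0],[-0.1,0.225,-0.025,0,0,0],[-0.12,0.27,-0.025,0,0,0],[-0.1488,0.34,-0.025,0,0,0],[-0.1875,0.3625,-0.025,0,0,0],[-0.2313,0.3813,-0.025,0,0,0],[-0.275,0.4,-0.025,0,0,0],[-0.3313,0.425,-0.0125,0,0,0],[-0.3813,0.4488,0,0,0,0]]]' | python3 drive.py 0.05 
python3 go.py 0.53 -0.03 0.20 -110
```

```text
time_s: 1.15
tcp_pos: [0.3917, -0.1892, 0.2306]
eef_rot: [-179.9, 0.2, -158.2]
contact_force: [0.9, -0.9, 0.2]
gripper_width: 0.0498
gripper_force: 0.0
[-0.1875, 0.0965, 0.031] [-0.13, 0.11, -48.21]
```

In the tool's units: -0.176 m / 0.8 = -0.22, -0.16 m / 0.8 = -0.2, -48 degrees / 180 = -0.2667.

```bash
echo '[[[-0.0313,0.0188,0.0063,0,0,-0.0278],[-0.075,0.0375,0.0125,0,0,-0.0667],[-0.125,0.0625,0.0188,0,0,-0.1056],[-0.1625,0.0813,0.025,0,0,-0.1444],[-0.2,0.1,0.0313,0,0,-0.1833],[-0.22,0.1138,0.035,0,0,-0.2222],[-0.22,0.1138,0.035,0,0,-0.2667],[-0.22,0.1138,0.035,0,0,-0.2667],[-0.22,0.1138,0.035,0,0,-0.2667]]]' | python3 drive.py
python3 - <<'E'
from h import *
from plant import r
c=r.capture("wrist"); np.savez("w1.npz",**c); cv2.imwrite("pics/w1.png",cv2.resize(c["frame"][:,:,::-1],(800,600)))
print(c["fx"],c["cam_to_world"].round(3).tolist())
E
```

```text
time_s: 1.9
tcp_pos: [0.5198, -0.0413, 0.2014]
eef_rot: [180.0, -0.0, -110.4]
contact_force: [-0.6, -0.6, 0.6]
gripper_width: 0.05
gripper_force: 0.0
341.197644527228 [[-0.938, 0.336, 0.086, 0.496], [0.347, 0.909, 0.232, -0.105], [0.0, 0.248, -0.969, 0.36], [0.0, 0.0, 0.0, 1.0]]
```

View pics/w1.png

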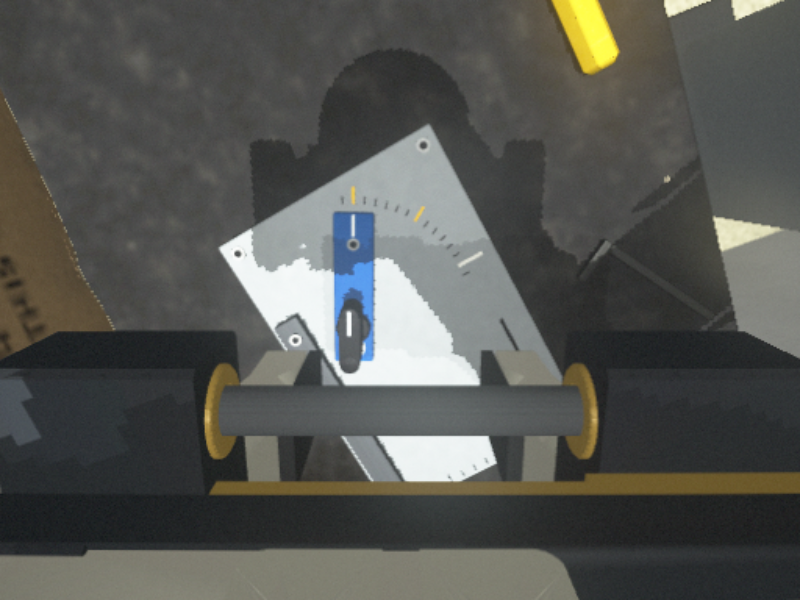

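The blue fence (column 353, rows 210–360) sits on the yellow mark farthest from the white one, so it starts at 60°. The knob is at (350,333). I'll take a second wrist view from 7 cm further back, with the knob clear of the gripper.

```bash
echo '[[[-0.0313,0,0,0,0,0],[-0.0625,0,0,0,0,0],[-0.0875,0,0,0,0,0],[-0.0875,0,0,0,0,0],[-0.0875,0,0,0,0,0],[-0.0875,0,0,0,0,0]]]' | python3 drive.py
cat > jig.py <<'E'
from h import *
def jig(c,rows=None,x0=None):
    h=hsv(c);W=cloud(c);near=(np.hypot(W[...,0]-.56,W[...,1]+.04)<.11)
    m=blue(h)&near; b=np.argwhere(m)[:,::-1]; P=pts(c,b,.019)[:,:2]
    rect=cv2.minAreaRect((P*1000).astype(np.float32)); print("blue rect",rect,"z",np.median(W[m][:,2]))
    k=near&(W[...,2]>.043)&(W[...,2]<.058)&(h[...,2]<110); 
    kp=W[k]; r2=cv2.minAreaRect((kp[:,:2]*1000).astype(np.float32)); print("knob",len(kp),r2,"z",np.percentile(kp[:,2],[10,50,90]),kp.mean(0))
    uv=np.argwhere(k); print("px",uv.min(0),uv.max(0),uv.mean(0))
if __name__=="__main__":
    from plant import r
    c=r.capture("wrist"); np.savez("w2.npz",**c); print(r.get_state()["tcp_pos"])
    cv2.imwrite("pics/w2.png",cv2.resize(c["frame"][:,:,::-1],(800,600)))
    for f in ("w1.npz","w2.npz"): jig(dict(np.load(f)))
E
python3 jig.py
```

```text
time_s: 2.45
tcp_pos: [0.5439, 0.0237, 0.2019]
eef_rot: [-180.0, 0.0, -110.4]
contact_force: [0.4, -0.1, -0.5]
gripper_width: 0.0498
gripper_force: 0.0
[0.54387918 0.02350072 0.20200233]
blue rect ((553.2861328125, -40.60994338989258), (98.84246826171875, 24.944406509399414), 68.94086456298828) z 0.019448666170939155
knob 450 ((561.9354248046875, -17.33510398864746), (42.39723205566406, 12.583189010620117), 68.45549011230469) z [0.05031407 0.05145721 0.05225441] [ 0.56188391 -0.01711371  0.05120947]
px [195 217] [238 230] [217.81777778 223.62222222]
blue rect ((553.4592895507812, -40.375091552734375), (97.81499481201172, 24.539308547973633), 68.89698028564453) z 0.01941701810386834
knob 594 ((562.1602172851562, -16.96306610107422), (42.877357482910156, 12.98345947265625), 68.69758605957031) z [0.05025898 0.05142004 0.05242793] [ 0.5620281  -0.01654803  0.05130979]
px [121 215] [168 229] [145.48484848 222.12121212]
```

View pics/w2.png

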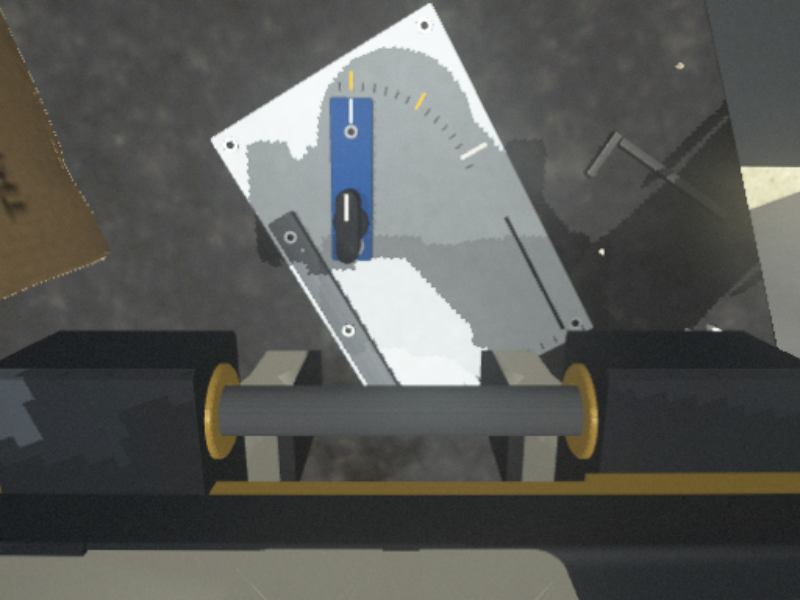

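Fence still at the far yellow mark (351,80) and knob centre at about (348,225). Both views give the pivot at (0.562, -0.017), knob top at 0.051 and bar direction 68.8°. That makes the jig yaw about 8.8°.

```bash
python3 go.py 0.562 -0.017 0.026 -111.2
```

```text
[0.0317, -0.0311, 0.176] [-0.01, 0.01, 0.82]
```

In the tool's units: 0.176 m / 0.8 = 0.22, 0.168 m / 0.8 = 0.21, 0.8 degrees / 180 = 0.0044.

```bash
echo '[[[0.02,-0.02,0.025,0,0,0.0022],[0.0396,-0.0389,0.0625,0,0,0.0044],[0.0396,-0.0389,0.1,0,0,0.0044],[0.0396,-0.0389,0.1375,0,0,0.0044],[0.0396,-0.0389,0.1688,0,0,0.0044],[0.0396,-0.0389,0.1938,0,0,0.0044],[0.0396,-0.0389,0.21,0,0,0.0044],[0.0396,-0.0389,0.22,0,0,0.0044],[0.0396,-0.0389,0.22,0,0,0.0044],[0.0396,-0.0389,0.22,0,0,0.0044]]]' | python3 drive.py 0.045
python3 go.py 0.562 -0.017 0.026 -111.2
```

```text
time_s: 3.33
tcp_pos: [0.5626, -0.0167, 0.0261]
eef_rot: [-180.0, -0.0, -111.1]
contact_force: [-1.1, 0.6, -0.3]
gripper_width: 0.0451
gripper_force: 0.0
[0.0005, 0.0004, 0.0001] [-0.0, -0.01, 0.11]
```

In the tool's units: 60 degrees / 180 = 0.3333.

```bash
echo '[[[0,0,0,0,0,0],[0,0,0,0,0,0],[0,0,0,0,0,0],[0,0,0,0,0,0],[0,0,0,0,0,0],[0,0,0,0,0,0]]]' | python3 drive.py 0 30
echo '[[[0,0,0,0,0,0.0278],[0,0,0,0,0,0.0611],[0,0,0,0,0,0.0944],[0,0,0,0,0,0.1278],[0,0,0,0,0,0.1611],[0,0,0,0,0,0.1944],[0,0,0,0,0,0.2278],[0,0,0,0,0,0.2611],[0,0,0,0,0,0.2944],[0,0,0,0,0,0.3222],[0,0,0,0,0,0.3333],[0,0,0,0,0,0.3333]]]' | python3 drive.py
echo '[[[0,0,0,0,0,0],[0,0,0,0,0,0],[0,0,0,0,0,0]]]' | python3 drive.py
python3 -c "
from plant import r;print(r.get_state())"
```

```text
time_s: 3.83
tcp_pos: [0.5628, -0.016, 0.0263]
eef_rot: [-180.0, 0.0, -111.0]
contact_force: [-0.8, 0.4, 3.8]
gripper_width: 0.013
gripper_force: 31.3
time_s: 4.83
tcp_pos: [0.5626, -0.0159, 0.0263]
eef_rot: [180.0, 0.0, -171.1]
contact_force: [-1.5, 2.0, 5.8]
gripper_width: 0.0125
gripper_force: 31.7
time_s: 5.08
tcp_pos: [0.5627, -0.0159, 0.0263]
eef_rot: [180.0, 0.0, -171.0]
contact_force: [-1.5, 2.9, 6.3]
gripper_width: 0.013
gripper_force: 31.7
{'time_s': 5.0833, 'joints': array([ 1.83031263e+01,  2.21563676e+01, -2.71724133e+01, -4.75847131e-03,
       -4.06401731e+01, -9.92703212e+01]), 'qd': array([ 0.01663154,  0.05428287, -0.05676302,  0.02750315, -0.04138023,
       -0.02412779]), 'joint_torque': array([-1.03726611e+00, -4.85989881e+01,  1.95763367e+01,  4.91294324e+00,
        4.33890112e-01,  9.76408075e-03]), 'tcp_pos': array([ 0.56266724, -0.01588056,  0.02630247]), 'eef_rot': array([ 1.79991938e+02,  3.01408521e-02, -1.70970807e+02]), 'contact_force': array([-1.51730339,  2.8897562 ,  6.28440404]), 'moment': array([ 0.67605522,  0.76164004, -0.00798923]), 'gripper_force': 31.678123492076217, 'gripper_width': 0.01301720573619484}
```

In the tool's units: -0.175 m / 0.8 = -0.2188, -0.165 m / 0.8 = -0.2063.

```bash
echo '[[[0,0,0,0,0,0],[0,0,0,0,0,0],[0,0,0,0,0,0],[0,0,-0.0125,0,0,0],[0,0,-0.0438,0,0,0],[0,0,-0.0813,0,0,0],[-0.025,0,-0.125,0,0,0],[-0.05,0,-0.1688,0,0,0],[-0.0625,0,-0.2063,0,0,0],[-0.075,0,-0.2188,0,0,0],[-0.075,0,-0.2188,0,0,0],[-0.075,0,-0.2188,0,0,0]]]' | python3 drive.py 0.045
python3 - <<'E'
from jig import *
from plant import r
c=r.capture("wrist"); np.savez("w3.npz",**c); cv2.imwrite("pics/w3.png",cv2.resize(c["frame"][:,:,::-1],(800,600))); jig(c)
E
```

```text
time_s: 6.08
tcp_pos: [0.6217, -0.0067, 0.2013]
eef_rot: [180.0, 0.0, -171.1]
contact_force: [-0.4, 0.2, -1.0]
gripper_width: 0.0449
gripper_force: 0.0
blue rect ((537.831787109375, -21.023561477661133), (97.92162322998047, 24.468055725097656), 9.254262924194336) z 0.019417859681544802
knob 600 ((562.39013671875, -16.391918182373047), (42.24985885620117, 12.391176223754883), 8.762481689453125) z [0.05047236 0.05138803 0.05230378] [ 0.56330144 -0.01648234  0.05138217]
px [ 87 250] [136 264] [112.88       256.73833333]
```

View pics/w3.png

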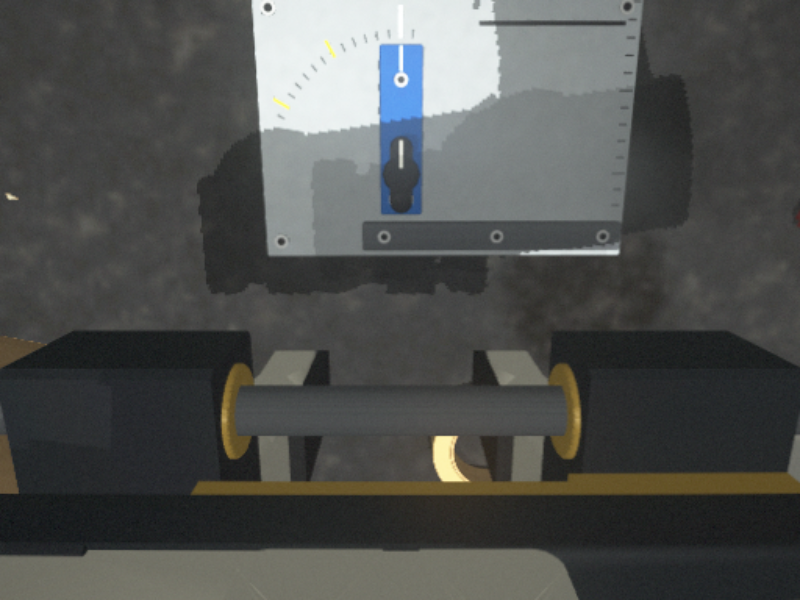

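The long white mark at (401,10) lines up with the bar's white line at (401,60). The fence is square and the knob is released. Next I'll look at the square.

```bash
python3 go.py 0.5637 0.3415 0.20 -104.2
```

```text
[0.0023, 0.3531, 0.0003] [0.06, -0.05, -66.86]
```

In the tool's units: 0.353 m / 0.8 = 0.4413, 0.33 m / 0.8 = 0.4125, -67 degrees / 180 = -0.3722.

```bash
echo '[[[0,0.025,0,0,0,-0.0222],[0,0.0688,0,0,0,-0.0556],[0,0.1188,0,0,0,-0.0944],[0,0.1688,0,0,0,-0.1333],[0,0.2188,0,0,0,-0.1722],[0,0.2688,0,0,0,-0.2111],[0,0.3188,0,0,0,-0.25],[0,0.3688,0,0,0,-0.2889],[0.0025,0.4125,0,0,0,-0.3278],[0.0025,0.4413,0,0,0,-0.3611],[0.0025,0.4413,0,0,0,-0.3722],[0.0025,0.4413,0,0,0,-0.3722]]]' | python3 drive.py 0.06
cat > sq.py <<'E'
from h import *
def sq(c,x0=[.5518,.2496,-.248]):
    h=hsv(c);W=cloud(c); m=red(h)&(W[...,2]>.022)&(W[...,2]<.05); b=biggest(m)
    x,e=fit(pts(c,b,.028)[:,:2],LSQ,x0); print("square",x.round(4),np.degrees(x[2]),"rms",e,"topz",np.median(W[m][:,2])); return x
E
python3 - <<'E'
from sq import *
from plant import r
c=r.capture("wrist"); np.savez("w4.npz",**c); cv2.imwrite("pics/w4.png",cv2.resize(c["frame"][:,:,::-1],(800,600))); sq(c); print(r.get_state()["tcp_pos"],r.get_state()["eef_rot"])
c=dict(np.load("w3.npz")); P=pts(c,np.array([[245,142],[390,142]]),.019); print("fence edge",P)
E
```

```text
time_s: 7.13
tcp_pos: [0.5631, 0.3423, 0.1988]
eef_rot: [179.9, -0.2, -103.8]
contact_force: [-0.5, 0.3, -0.7]
gripper_width: 0.0598
gripper_force: 0.0
square [ 0.5527  0.2498 -0.25  ] -14.324184290927326 rms 1.9381013762015462 topz 0.028406926634917368
[0.56350216 0.34129465 0.19911276] [ 1.79897677e+02 -1.51459080e-01 -1.04034847e+02]
fence edge [[ 0.59371922 -0.02339637  0.019     ]
 [ 0.57100419  0.11931087  0.019     ]]
```

View pics/w4.png

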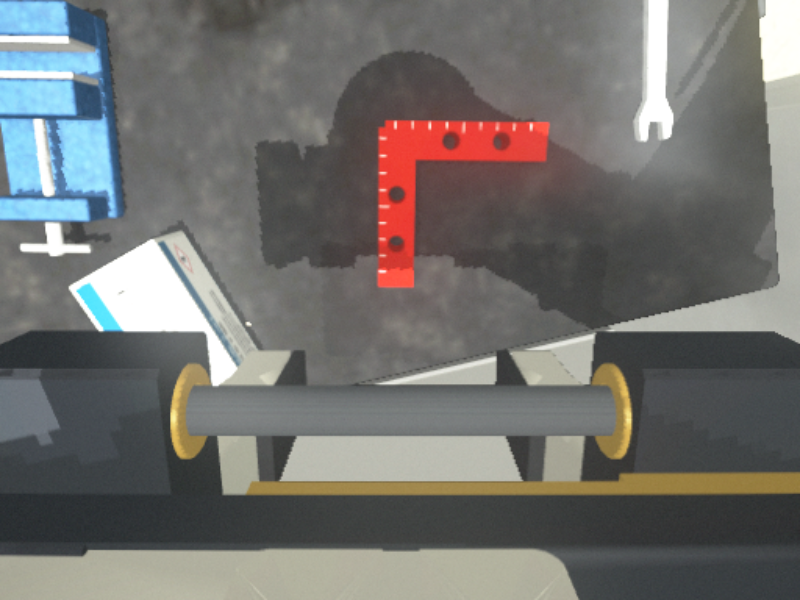

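The square is clean: corner at (380,122), +y leg down column 397 to row 287, holes at rows 194 and 243. It is parallel to the picture axes. I'll refine the fit with the ticks closed, triangulate its height, and check the height of the white box beside it.

```bash
python3 - <<'E'
from h import *
c=dict(np.load("w4.npz")); h=hsv(c); W=cloud(c)
m=(red(h)&(W[...,2]>.022)&(W[...,2]<.05)).astype(np.uint8); m=cv2.morphologyEx(np.pad(m,9),cv2.MORPH_CLOSE,np.ones((7,7)))[9:-9,9:-9]
b=biggest(m)+.5
b=b-.5
x,e=fit(pts(c,b,.028)[:,:2],LSQ,[.5518,.2496,-.248]); print(x,np.degrees(x[2]),e)
print("corner click, leg end", pts(c,[[242.5,78],[242,183.5]],.028).round(4).tolist())
g=np.array([-.011,.042]); R=np.array([[np.cos(x[2]),-np.sin(x[2])],[np.sin(x[2]),np.cos(x[2])]]); print("grip",x[:2]+R@g)
w=W[140:235,60:170]; print("box z",np.percentile(w[...,2],[50,90,97]))
# triangulate hole nearest the corner on the +y leg: wrist vs top/scene views by red centroid height
from plant import r
t=dict(np.load("top0.npz")); ht=hsv(t); Wt=cloud(t); mt=red(ht)&(abs(Wt[...,2])<.05)
bt=biggest(mt)
for z in (.018,.028,.038):
    a=fit(pts(c,b,z)[:,:2],LSQ,x)[0]; q=fit(pts(t,bt,z)[:,:2],LSQ,x)[0]; print(z,((a-q)[:2]*1000).round(1))
E
python3 go.py 0.552 0.293 0.0125 -104.2
```

```text
[ 0.55306917  0.24899829 -0.25107745] -14.385678131487994 0.6562718013952635
corner click, leg end [[0.5533, 0.2503, 0.028], [0.5783, 0.3466, 0.028]]
grip [0.55284888 0.29241431]
box z [0.04240439 0.27640755 0.28387064]
0.018 [ 0.2 -3.1]
0.028 [ 1.2 -0.6]
0.038 [1.8 2. ]
[0.0491, -0.0009, 0.1867] [0.1, -0.15, 0.17]
```

In the tool's units: 0.17 m / 0.8 = 0.2125, 0.05 m / 0.8 = 0.0625, 0.4 degrees / 180 = 0.0022.

```bash
python3 go.py 0.5528 0.2924 0.0127 -104.4
echo '[[[0.02,0,0.025,0,0,0.0017],[0.0425,0,0.0625,0,0,0.0022],[0.0619,-0.0021,0.1,0,0,0.0022],[0.0619,-0.0021,0.1375,0,0,0.0022],[0.0619,-0.0021,0.1688,0,0,0.0022],[0.0619,-0.0021,0.1938,0,0,0.0022],[0.0619,-0.0021,0.2088,0,0,0.0022],[0.0619,-0.0021,0.2125,0,0,0.0022],[0.0619,-0.0021,0.2125,0,0,0.0022]]]' | python3 drive.py 0.05
python3 go.py 0.5528 0.2924 0.0127 -104.4
```

```text
[0.0495, -0.0018, 0.1865] [0.1, -0.15, 0.37]
time_s: 7.93
tcp_pos: [0.5542, 0.2921, 0.0301]
eef_rot: [180.0, -0.1, -104.5]
contact_force: [0.0, -0.5, 1.3]
gripper_width: 0.0501
gripper_force: 0.0
[0.0001, 0.0014, 0.0174] [0.05, -0.1, -0.12]
```

In the tool's units: 0.0175 m / 0.8 = 0.0219, 0.015 m / 0.8 = 0.0188.

```bash
echo '[[[0,0.0013,0.01,0,0,0],[0,0.0013,0.0188,0,0,0],[0,0.0013,0.0219,0,0,0],[0,0.0013,0.0219,0,0,0]]]' | python3 drive.py
echo '[[[0,0,0,0,0,0],[0,0,0,0,0,0],[0,0,0,0,0,0],[0,0,0,0,0,0],[0,0,0,0,0,0],[0,0,0,0,0,0]]]' | python3 drive.py 0 30
echo '[[[0,0,-0.0063,0,0,0],[0,0,-0.0188,0,0,0],[0,0,-0.0375,0,0,0],[0,0,-0.0625,0,0,0],[0,0,-0.0625,0,0,0]]]' | python3 drive.py
```

```text
time_s: 8.27
tcp_pos: [0.5532, 0.2933, 0.0129]
eef_rot: [180.0, -0.0, -104.4]
contact_force: [-0.1, 0.4, 0.0]
gripper_width: 0.0497
gripper_force: 0.0
time_s: 8.77
tcp_pos: [0.5536, 0.2935, 0.0135]
eef_rot: [-180.0, 0.0, -104.4]
contact_force: [-0.3, 0.5, 1.7]
gripper_width: 0.0218
gripper_force: 30.0
time_s: 9.18
tcp_pos: [0.5554, 0.2948, 0.0677]
eef_rot: [-179.8, 0.3, -104.4]
contact_force: [-0.0, -0.0, -1.6]
gripper_width: 0.0219
gripper_force: 30.0
```

```bash
python3 go.py 0.5587 0.0516 0.068 -81.05
```

```text
[0.2348, -0.0636, -0.0011] [-0.26, 0.21, -23.34]
```

In the tool's units: 0.235 m / 0.8 = 0.2938, 0.23 m / 0.8 = 0.2875, -23.3 degrees / 180 = -0.1294.

```bash
echo '[[[0.0188,-0.005,0,0,0,-0.0083],[0.05,-0.0138,0,0,0,-0.0222],[0.0875,-0.0238,0,0,0,-0.0389],[0.125,-0.0338,0,0,0,-0.0556],[0.1625,-0.0438,0,0,0,-0.0722],[0.2,-0.0538,0,0,0,-0.0889],[0.2375,-0.0638,0,0,0,-0.1056],[0.2688,-0.0725,0,0,0,-0.1194],[0.2875,-0.0775,0,0,0,-0.1278],[0.2938,-0.0795,0,0,0,-0.1294],[0.2938,-0.0795,0,0,0,-0.1294],[0.2938,-0.0795,0,0,0,-0.1294]]]' | python3 drive.py
python3 go.py 0.5587 0.0516 0.030 -81.05
python3 - <<'E'
from h import *
from plant import r
c=r.capture("wrist"); np.savez("w5.npz",**c); cv2.imwrite("pics/w5.png",cv2.resize(c["frame"][:,:,::-1],(800,600)))
E
```

```text
time_s: 10.18
tcp_pos: [0.5567, 0.0501, 0.0634]
eef_rot: [-180.0, 0.0, -81.2]
contact_force: [0.3, 0.5, -2.6]
gripper_width: 0.0218
gripper_force: 30.0
[-0.0012, -0.0022, 0.0334] [-0.02, 0.01, -0.17]
```

View pics/w5.png

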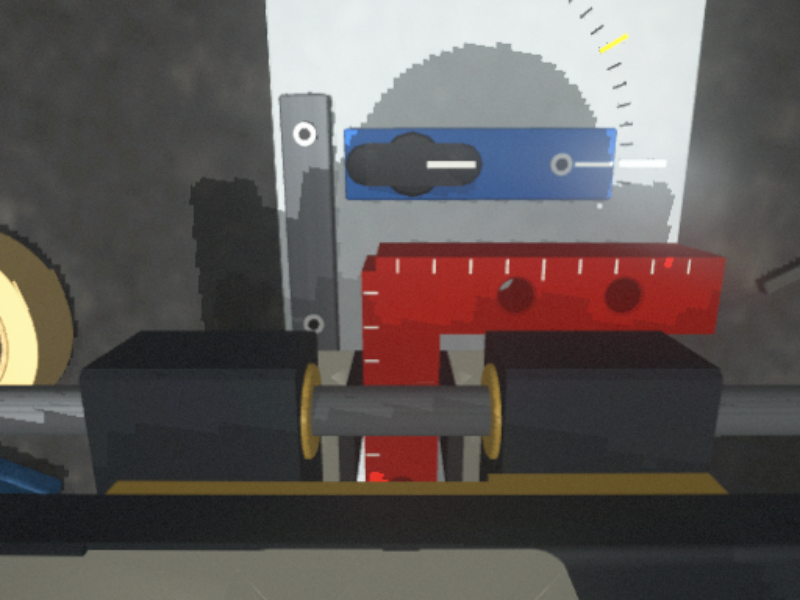

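The held square hangs level, with its outer corner at (365,258), clear of the fixed fence (x≈335) and the blue fence (y≈198). Lowering it now.

In the tool's units: 0.036 m / 0.8 = 0.045, 0.01 m / 0.8 = 0.0125.

```bash
echo '[[[-0.0006,-0.0013,0.0125,0,0,0],[-0.0013,-0.0025,0.025,0,0,0],[-0.0015,-0.0025,0.035,0,0,0],[-0.0015,-0.0025,0.0425,0,0,0],[-0.0015,-0.0025,0.045,0,0,0],[-0.0015,-0.0025,0.045,0,0,0]]]' | python3 drive.py
echo '[[[0,0,0.0013,0,0,0],[0,0,0.0025,0,0,0],[0,0,0.0025,0,0,0]]]' | python3 drive.py
echo '[[[0,0,0.0013,0,0,0],[0,0,0.0025,0,0,0],[0,0,0.0025,0,0,0]]]' | python3 drive.py
```

```text
time_s: 10.73
tcp_pos: [0.5577, 0.0514, 0.0261]
eef_rot: [179.9, -0.0, -81.1]
contact_force: [0.5, -0.5, -3.0]
gripper_width: 0.0217
gripper_force: 30.0
time_s: 10.98
tcp_pos: [0.5584, 0.0515, 0.0254]
eef_rot: [-180.0, 0.0, -81.1]
contact_force: [-1.5, -0.4, -3.1]
gripper_width: 0.0216
gripper_force: 30.0
time_s: 11.23
tcp_pos: [0.5585, 0.0515, 0.0235]
eef_rot: [-180.0, 0.0, -81.1]
contact_force: [0.1, 0.3, -1.8]
gripper_width: 0.0214
gripper_force: 30.0
```

In the tool's units: 0.001 m / 0.8 = 0.0013, 0.0005 m / 0.8 = 0.0006.

```bash
echo '[[[0,0,0.0006,0,0,0],[0,0,0.0013,0,0,0],[0,0,0.0013,0,0,0]]]' | python3 drive.py
echo '[[[0,0,0.0006,0,0,0],[0,0,0.0013,0,0,0],[0,0,0.0013,0,0,0]]]' | python3 drive.py
python3 -c "
from plant import r;s=r.get_state();print(s['tcp_pos'],s['contact_force'],s['moment'])"
```

```text
time_s: 11.48
tcp_pos: [0.5589, 0.0515, 0.0234]
eef_rot: [-179.9, -0.0, -81.1]
contact_force: [-1.8, -0.2, 7.9]
gripper_width: 0.0214
gripper_force: 30.0
time_s: 11.73
tcp_pos: [0.5593, 0.0515, 0.0234]
eef_rot: [-179.9, -0.0, -81.1]
contact_force: [-4.5, -0.6, 16.9]
gripper_width: 0.0218
gripper_force: 30.0
[0.5593022  0.05149538 0.02342408] [-4.53638588 -0.64072187 16.86390628] [-0.25414413  1.84726662 -0.03449329]
```

In the tool's units: -0.009 m / 0.8 = -0.0113, -0.008 m / 0.8 = -0.01.

```bash
echo '[[[0,0,-0.0013,0,0,0],[0,0,-0.0023,0,0,0],[0.0025,-0.0025,-0.0023,0,0,0],[0.005,-0.005,-0.0023,0,0,0],[0.0075,-0.0075,-0.0023,0,0,0],[0.01,-0.01,-0.0023,0,0,0],[0.0113,-0.0113,-0.0023,0,0,0],[0.0113,-0.0113,-0.0023,0,0,0]]]' | python3 drive.py
echo '[[[0,0,0,0,0,0]]]' | python3 drive.py
```

```text
time_s: 12.4
tcp_pos: [0.5696, 0.0438, 0.0235]
eef_rot: [-179.9, -0.0, -81.1]
contact_force: [-1.8, -0.5, 5.6]
gripper_width: 0.0216
gripper_force: 30.0
time_s: 12.48
tcp_pos: [0.5696, 0.0438, 0.0234]
eef_rot: [-179.9, -0.0, -81.1]
contact_force: [-0.4, -0.9, 4.9]
gripper_width: 0.0216
gripper_force: 30.0
```

In the tool's units: -0.002 m / 0.8 = -0.0025, -0.0014 m / 0.8 = -0.0018.

```bash
for i in 1; do :; done; echo '[[[0,-0.0009,-0.0003,0,0,0],[0,-0.0018,-0.0003,0,0,0],[0,-0.0025,-0.0003,0,0,0],[0,-0.0025,-0.0003,0,0,0]]]' | python3 drive.py
echo '[[[0,-0.0005,0,0,0,0],[0,-0.001,0,0,0,0],[0,-0.001,0,0,0,0]]]' | python3 drive.py
echo '[[[0.0009,0,0,0,0,0],[0.0018,0,0,0,0,0],[0.0025,0,0,0,0,0],[0.0025,0,0,0,0,0]]]' | python3 drive.py
```

```text
time_s: 12.82
tcp_pos: [0.5708, 0.044, 0.0235]
eef_rot: [180.0, -0.0, -81.1]
contact_force: [-1.6, -0.6, 5.4]
gripper_width: 0.0216
gripper_force: 30.0
time_s: 13.07
tcp_pos: [0.5715, 0.0441, 0.0235]
eef_rot: [180.0, -0.0, -81.1]
contact_force: [-1.5, 0.7, 6.7]
gripper_width: 0.0216
gripper_force: 30.0
time_s: 13.4
tcp_pos: [0.5723, 0.0425, 0.0235]
eef_rot: [-179.9, 0.0, -81.1]
contact_force: [1.2, 1.2, 4.5]
gripper_width: 0.0215
gripper_force: 30.0
```

In the tool's units: -0.0008 m / 0.8 = -0.001, -0.0004 m / 0.8 = -0.0005.

```bash
echo '[[[0,-0.0005,0,0,0,0],[0,-0.001,0,0,0,0],[0,-0.001,0,0,0,0],[0,-0.001,0,0,0,0]]]' | python3 drive.py
echo '[[[0.0005,0,0,0,0,0],[0.001,0,0,0,0,0],[0.001,0,0,0,0,0],[0.001,0,0,0,0,0]]]' | python3 drive.py
echo '[[[0,-0.0005,0,0,0,0],[0,-0.001,0,0,0,0],[0,-0.001,0,0,0,0],[0,-0.001,0,0,0,0]]]' | python3 drive.py
echo '[[[0.0005,0,0,0,0,0],[0.001,0,0,0,0,0],[0.001,0,0,0,0,0],[0.001,0,0,0,0,0]]]' | python3 drive.py
```

```text
time_s: 13.73
tcp_pos: [0.5724, 0.0425, 0.0235]
eef_rot: [180.0, -0.0, -81.1]
contact_force: [-0.9, 1.6, 7.2]
gripper_width: 0.0218
gripper_force: 30.0
time_s: 14.07
tcp_pos: [0.5726, 0.0418, 0.0235]
eef_rot: [-180.0, 0.0, -81.1]
contact_force: [-2.2, 2.0, 7.1]
gripper_width: 0.0215
gripper_force: 30.0
time_s: 14.4
tcp_pos: [0.5727, 0.0417, 0.0234]
eef_rot: [179.9, -0.0, -81.1]
contact_force: [-4.2, 1.6, 9.5]
gripper_width: 0.0217
gripper_force: 30.0
time_s: 14.73
tcp_pos: [0.5728, 0.0412, 0.0235]
eef_rot: [179.9, 0.0, -81.1]
contact_force: [-4.5, 3.6, 9.6]
gripper_width: 0.0215
gripper_force: 30.0
```

In the tool's units: 0.0008 m / 0.8 = 0.001, 0.0004 m / 0.8 = 0.0005.

```bash
echo '[[[0.0005,0,-0.0004,0,0,0],[0.001,0,-0.0008,0,0,0],[0.001,0,-0.0008,0,0,0],[0.001,0,-0.0008,0,0,0]]]' | python3 drive.py
echo '[[[0,-0.0004,0,0,0,0],[0,-0.0008,0,0,0,0],[0,-0.0008,0,0,0,0],[0,-0.0008,0,0,0,0]]]' | python3 drive.py
python3 - <<'E'
from h import *
from plant import r
import cv2
print(r.get_state()["contact_force"],r.get_state()["moment"],r.get_state()["tcp_pos"])
c=r.capture("wrist"); np.savez("w6.npz",**c); im=c["frame"][90:260,150:480,::-1]
cv2.imwrite("pics/w6.png",cv2.resize(im,(792,408),interpolation=cv2.INTER_NEAREST))
E
```

```text
time_s: 15.07
tcp_pos: [0.5729, 0.0411, 0.0235]
eef_rot: [179.9, 0.1, -81.1]
contact_force: [-3.5, 7.0, 4.2]
gripper_width: 0.0217
gripper_force: 30.0
time_s: 15.4
tcp_pos: [0.5729, 0.0411, 0.0235]
eef_rot: [179.9, 0.0, -81.1]
contact_force: [-5.9, 8.2, 6.3]
gripper_width: 0.0215
gripper_force: 30.0
[-5.94884446  8.19617499  6.25458634] [2.77423629 2.28263264 0.15711182] [0.57291323 0.04110969 0.02351422]
```

View pics/w6.png

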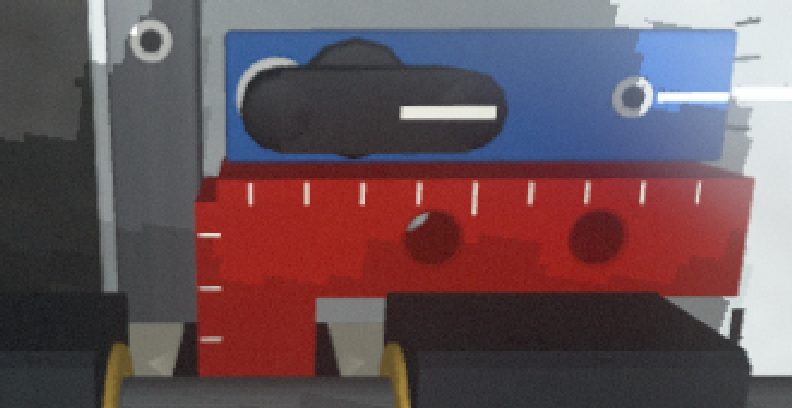

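The square is in the corner: its upper edge (row ~165 of the crop) lies along the blue bar's edge, and its left face runs along the fixed fence. The fence line still meets the white mark (row 97). I'll check the angles numerically, then ease the -y push slightly.

Units first: shifts go in shares of 0.8 m and turns go in shares of 180 degrees. So -0.0004 m / 0.8 = -0.0005, -0.0002 m / 0.8 = -0.0003.

```bash
echo '[[[-0.0003,-0.0001,0,0,0,0],[-0.0005,-0.0003,0,0,0,0],[-0.0005,-0.0003,0,0,0,0],[-0.0005,-0.0003,0,0,0,0],[-0.0005,-0.0003,0,0,0,0],[-0.0005,-0.0003,0,0,0,0]]]' | python3 drive.py
python3 - <<'E'
from h import *
from plant import r
F=[]
for i in range(6):
    c=r.capture("wrist"); s=r.get_state(); F.append(s["contact_force"])
F=np.mean(F,0); print("F",F,"jig",F[0]*.988+F[1]*.156,-F[0]*.156+F[1]*.988,s["tcp_pos"],s["eef_rot"],s["time_s"])
h=hsv(c);W=cloud(c)
for n,m,z in (("blue",blue(h)&(np.hypot(W[...,0]-.54,W[...,1]+.02)<.09),.019),("red top",red(h)&(W[...,2]>.034)&(W[...,2]<.046),.038)):
    uv=np.argwhere(m)[:,::-1]
    P=pts(c,uv,z)[:,:2]-[.590,.0009]; t=np.radians(8.95); J=P@np.array([[np.cos(t),-np.sin(t)],[np.sin(t),np.cos(t)]])*1000
    J=J[(J[:,0]<-8)]; bins=np.arange(-95,-8,6); side=np.max if n=="blue" else np.min
    e=[(b+3,side(J[(J[:,0]>=b)&(J[:,0]<b+6),1])) for b in bins if ((J[:,0]>=b)&(J[:,0]<b+6)).sum()>5]
    e=np.array(e); k=np.polyfit(e[:,0],e[:,1],1); print(n,e[:,1].round(1),"slope deg",np.degrees(k[0]).round(2))
E
```

```text
time_s: 15.95
tcp_pos: [0.5729, 0.0411, 0.0235]
eef_rot: [179.9, 0.0, -81.1]
contact_force: [-5.9, 6.0, 6.4]
gripper_width: 0.0217
gripper_force: 30.0
F [-5.80479764  5.13240675  6.48509294] jig -4.934484610725196 5.9763663022221065 [0.5728804  0.04111946 0.02349708] [ 1.79864131e+02  2.29080419e-02 -8.11324984e+01] 16.25
blue [-1.1 -1.1 -1.1 -1.1 -1.1 -1.1 -1.1 -1.1 -1.1 -1.1 -1.1 -1.1 -1.1] slope deg -0.01
red top [ 5.2  0.9 -0.4 -1.3 -1.3 -1.3 -1.3 -1.3 -1.3 -1.3 -1.3 -1.3 -1.3 -0.9
 -1.3] slope deg -2.08
```

```bash
python3 -c "
from plant import r;print(r.close_job())"
```

```text
the job is handed in; nothing more can be done
None
```

The fence is in its square stop and the knob is released; I handed the job in at about 16 s with the red square gripped flat in the corner, pressed at about 5 N against the fixed fence and 6 N against the swing fence.

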